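# Show the plug gauge to the inspection camera

## Task

Draw the plug gauge (thick dark knurled grip, plain metal pin at each end) out of the stand and show the end face of its long pin to the small tilted inspection camera: the gauge points straight into the lens, on the lens's centre line, with the end of the long pin about 5 cm from the glass. Do not knock the camera, the ball-headed pin in the stand or the flat roll of tape out of place. Finish while holding the gauge there, still, gripped in the air.

Things in the scene. Friction and masses are not known exactly. Their poses are not given: they have to be found in the camera images.
- gauge: Plug gauge, 113 mm, about 0.12 kg: dark knurled grip 70 mm long, 22 mm across (flat faces across own x and z), long pin 14 mm thick, 30 mm long, at one end, short pin 15 mm thick, 14 mm long, at the other. Own y runs from long to short pin; the centre line is 11 mm from the origin along own +z. Starts upright and loose in a bore of the stand, long pin down, own x along the stand's x.
- gauge_long_end (a point): centre of the end face of the gauge's long pin: the face to be shown
- gauge_short_end (a point): centre of the end face of the gauge's short pin, 113 mm from the long end
- gauge_middle (a point): point on the gauge's centre line in the middle of the grip, 64.5 mm from the long end: a good place to grip. At the start it is 35 mm above the stand's top, and the short pin's end 83 mm
- stand: fixed aluminium block, 50 mm (its x) by 130 mm (its y) by 42 mm high, origin at the centre of its underside, z up. Two upright bores, 17 mm across and 36 mm deep, at y = +45 and -45 mm: one holds the gauge, the other the setting pin (which is where varies)
- setting_pin: the other thing in the stand, to be left alone: a bare steel pin with a collar and a ball head 30 mm across, reaching 59 mm above the stand's top. Its origin is at the height of the stand's top, its centre line at 11 mm from it along its own -y
- camera_lens: inspection camera's lens: origin at the centre of the glass (about 0.1 m above the table), z out of the glass along its centre line: upward, leaning 10 to 27 degrees from vertical towards the robot's side (varies). Grey camera box 46 x 52 x 56 mm, black barrel 33 mm across on its upper face; held by friction between two cheeks, so it tilts if pushed
- camera: fixed foot of the camera: a plate 90 x 84 x 8 mm with two cheeks 72 mm high, 83 mm apart over their clamping knobs; origin at the centre of its underside, z up
- yellow_tape: bystander between stand and camera: a narrow roll of tape lying flat on the mat, 81 mm across, 19 mm high, loose; origin at the centre of its underside

How it is judged:
By the outcome, as a careful person would: the job done as asked, in the order asked, and still so for the second after the job is handed in, while the arm keeps its last pose, push and grip.
It also fails if it takes over 35 s, if anything falls off the work surface, if the arm or the gripper's body presses on something with over 40 N, if the wrist force passes 120 N, or if a joint passes its speed limit or range.

## Robot

A 6-joint arm with a two-finger parallel gripper is mounted at the origin on a cart in front of the work surface, level with it; the furniture and walls round the work are solid. World frame = base frame: x ahead of the robot, y to its left, z up, the work surface at z = 0. Lengths are in m, angles in rad, forces in N, time in s.
With the tool pointing down it reaches from about 0.375 to 0.975 m from the base axis. Payload 3.8 kg.
Tool frame: the origin (TCP) lies midway between the tips of the shut fingers; the grasp point (between the pads) lies 19 mm behind it; x points along the fingers, y is the direction in which the jaws open and shut, and the axes are right-handed (so a half turn about x gives the same grasp; the last joint's range is limited). The gripper opens to 88 mm and grips with 3 to 60 N. Pads are 18 mm wide; open, the fingers measure 123 mm over their backs; the gripper's body (75 mm by 187 mm) begins 45 mm behind the grasp point.
Start: joints at [1.295, 0.264, 1.604, -0, 1.274, -0.037], TCP at [0.16, 0.656, 0.239] pointing down, gripper open.
Joint ranges: [-2.63, 2.63], [-0.94, 2.18], [0.31, 2.57], [-1.31, 4.45], [0, 2.66], [-2.55, 2.55]. Speed limits (rad/s): [2.57, 2.57, 3.14, 3.14, 3.14, 3.14].

## Interface

Orientations are given as a rotation vector (axis times angle).
In Python, from cell import manip, inverse_kinematics, cams, order gives the robot as it stands. Calls block until the motion is done:
- manip.move_pose(position, orientation): joint-space move of the TCP to a pose.
- manip.move_linear(position, rate=0.15, rot=None): straight line of the TCP; rot=None keeps the orientation; rate is the mean speed in m/s.
- manip.set_joints(angles): joint-space move.
- manip.set_gripper(opening, force=None): finger opening in m; force is the grip in N (None keeps the last); returns when the fingers have stopped.
- manip.dwell(seconds).
- inverse_kinematics(position, orientation): joint angles nearest the present ones, or None.
- manip.state(): the state.
- cams.capture(name): name is "side" or "top" or "wrist"; returns a dict with "image" (480x640x3 uint8, blue, green, red), "z_map" (480x640 float32, m along the optical axis (not along the pixel's ray), 0 where there is no reading), "intrinsics" (3x3 intrinsics, pixels), "position" and "orientation" of the camera in the world; the wrist camera has in their place "T_tool_cam" (4x4, takes a point from camera to tool coordinates, whose origin is the TCP and whose axes are the tool frame's). Camera axes: x right, y down, z forward; pixel columns grow to the right and rows downward; lengths in m; the calibration is good to about 2 mm. A picture is of the moment at which its call begins: read the wrist's pose just before it.
A pose or a line that the arm cannot do raises manip.IKError and nothing moves.
- order.close_job(): hands the job in, once; it reports no verdict.
The state is a dict: "clock": time; "joint_pos": joint angles; "joint_velocities": joint speeds; "tau": joint torques, N m; "tool_pos": TCP position; "tcp_rot": TCP orientation; "contact_force": force on the tool from outside, world axes, zero at the start; "moment": the same for the moment, N m; "gripper_width": finger opening in m.
Only numpy, scipy, OpenCV 4.12 (cv2) and the standard library are available. Lean on these libraries where they do the work, as an engineer would, in place of code of your own. Each camera call takes 0.05 s, during which the arm holds its last target.

## Working session

There is one attempt and no reset: what is moved stays moved. The work goes in short steps, each a Python script; the robot and the scene stay as the last script left them, time stands still between calls to the robot, and variables do not carry over. Pictures are saved under pics/ and viewed, and the job is handed in when it is done.

```bash
mkdir -p pics; ls
python3 - <<'E'
from cell import manip, cams
import cv2, numpy as np
s=manip.state(); print(s['clock'],s['tool_pos'],s['tcp_rot'])
for n in ['side','top','wrist']:
    c=cams.capture(n); cv2.imwrite(f'pics/{n}0.png',c['image']); np.savez(f'pics/{n}0.npz',**{k:v for k,v in c.items()})
    print(n,c['intrinsics'].tolist(),c.get('position'),c.get('orientation'),c.get('T_tool_cam'))
E
```

```text
pics
0.0 [0.15949116 0.65516601 0.23738881] [ 0.18576869  1.56300199 -0.1892127 ]
side [[476.45014687125575, 0.0, 312.25399525050744], [0.0, 476.45014687125575, 241.60929232479782], [0.0, 0.0, 1.0]] [0.54412502 0.56012715 0.5435362 ] [ 0.02263358 -2.71543123  1.56688085] None
top [[530.6435532580468, 0.0, 316.09298192579007], [0.0, 530.6435532580468, 236.53836761464697], [0.0, 0.0, 1.0]] [ 0.40346986 -0.18400575  1.00443108] [-2.16257992  2.14733589 -0.13470421] None
wrist [[360.2806479435533, 0.0, 320.49646552372946], [0.0, 360.2806479435533, 243.4042717324623], [0.0, 0.0, 1.0]] None None [[-1.36870164e-04 -3.02974158e-01  9.52998762e-01 -1.45203750e-01]
 [ 9.99999787e-01 -6.49663575e-04 -6.29183816e-05  7.45416441e-04]
 [ 6.38191226e-04  9.52998551e-01  3.02974182e-01 -7.88535797e-02]
 [ 0.00000000e+00  0.00000000e+00  0.00000000e+00  1.00000000e+00]]
```

View pics/side0.png

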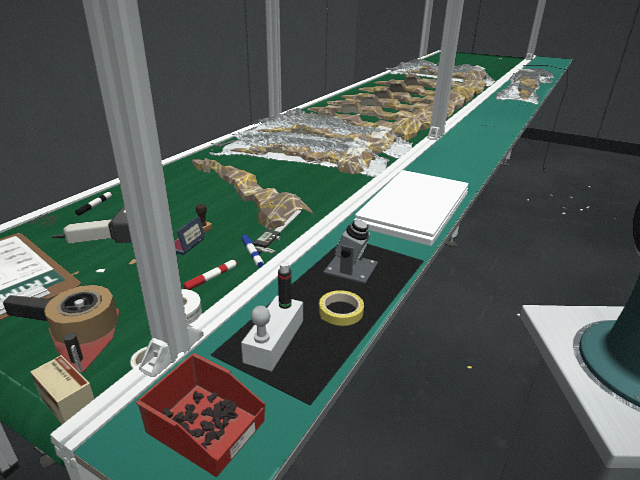

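View pics/top0.png

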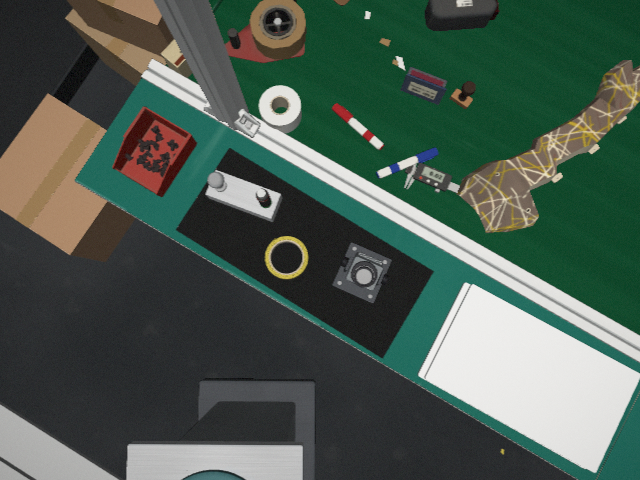

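View pics/wrist0.png

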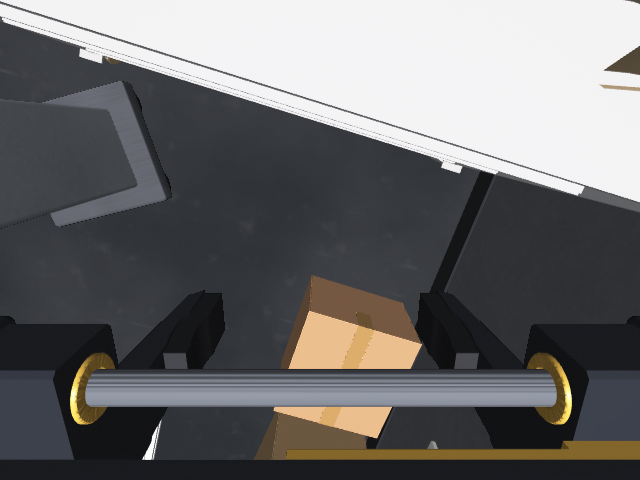

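The overview pictures show the stand (about 245,195 in top) with the gauge at (263,195), ball pin (217,182), tape (286,257), camera (363,273). I'll turn these into world points, with enlarged crops.

```bash
cat > h.py <<'E'
import numpy as np, cv2
from scipy.spatial.transform import Rotation as R
def load(n): return dict(np.load(f'pics/{n}.npz',allow_pickle=True))
def cloud(c,T=None):
    K=c['intrinsics'];z=c['z_map'];v,u=np.mgrid[:480,:640]
    P=np.stack([(u-K[0,2])/K[0,0]*z,(v-K[1,2])/K[1,1]*z,z],-1)
    if T is None: Rm=R.from_rotvec(c['orientation']).as_matrix();t=c['position']
    else: Rm=T[:3,:3];t=T[:3,3]
    W=P@Rm.T+t; W[z<=0]=np.nan
    return W
def proj(c,X,T=None):
    if T is None: Rm=R.from_rotvec(c['orientation']).as_matrix();t=c['position']
    else: Rm=T[:3,:3];t=T[:3,3]
    p=(np.asarray(X)-t)@Rm; K=c['intrinsics']
    return np.stack([K[0,0]*p[...,0]/p[...,2]+K[0,2],K[1,1]*p[...,1]/p[...,2]+K[1,2]],-1)
E
python3 - <<'E'
from h import *
for n,pts in [('top0',[(217,180),(263,195),(245,200),(273,243),(286,257),(363,273),(363,262),(240,120),(150,70),(230,110),(365,240),(200,150),(390,340),(320,160)]),('side0',[(260,311),(285,267),(340,300),(358,225),(350,245)])]:
    c=load(n);W=cloud(c)
    for u,v in pts: print(n,u,v,np.round(W[v,u],4))
c=load('top0'); cv2.imwrite('pics/topc.png',cv2.resize(c['image'][150:310,180:400],None,fx=3.6,fy=3.6,interpolation=cv2.INTER_CUBIC))
c=load('side0'); cv2.imwrite('pics/sidec.png',cv2.resize(c['image'][205:385,220:420],None,fx=3.3,fy=3.3,interpolation=cv2.INTER_CUBIC))
E
```

```text
top0 217 180 [ 0.6161 -0.0091  0.1032]
top0 263 195 [ 0.5854 -0.0919  0.1263]
top0 245 200 [ 0.5924 -0.0506  0.0461]
top0 273 243 [ 0.5158 -0.1016  0.0242]
top0 286 257 [ 0.4916 -0.1249  0.0037]
top0 363 273 [ 0.456  -0.2611  0.1122]
top0 363 262 [ 0.4755 -0.2622  0.1005]
top0 240 120 [ 0.748  -0.0362  0.0371]
top0 150 70 [0.8622 0.1505 0.002 ]
top0 230 110 [ 0.7446 -0.0272  0.098 ]
top0 365 240 [ 0.5254 -0.2747  0.0011]
top0 200 150 [ 0.7009  0.0466 -0.0029]
top0 390 340 [ 0.3384 -0.3204  0.0009]
top0 320 160 [ 0.6804 -0.1881  0.0041]
side0 260 311 [0.621  0.0016 0.1007]
side0 285 267 [ 0.5885 -0.0818  0.1246]
side0 340 300 [ 0.492  -0.1566  0.0042]
side0 358 225 [ 0.4576 -0.255   0.1111]
side0 350 245 [ 0.4719 -0.2425  0.0733]
```

View pics/topc.png

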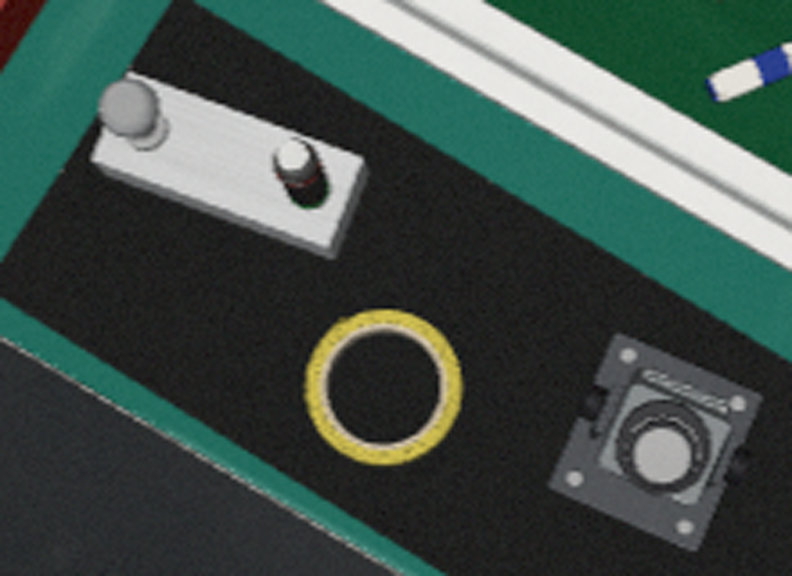

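View pics/sidec.png

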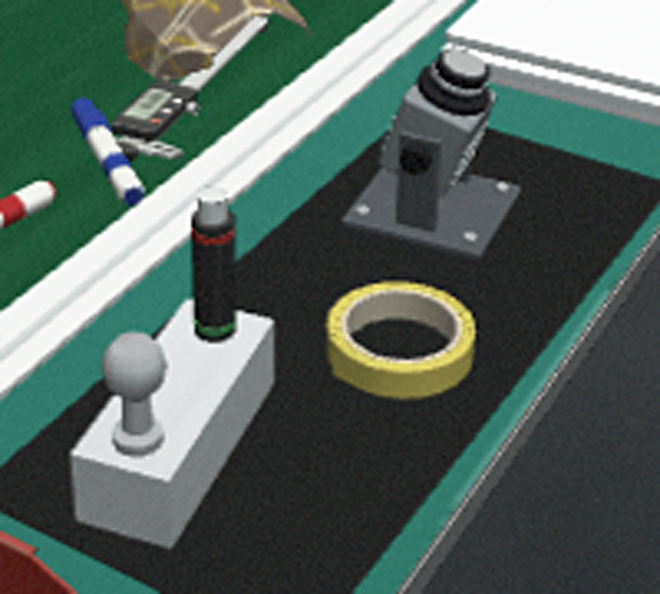

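Run:
```python
from h import *
c=load('top0');W=cloud(c);s=load('side0');S=cloud(s)
def sel(W,lo,hi):
    m=np.all((W>lo)&(W<hi),-1);return W[m]
for nm,A in (('top',W),('side',S)):
    print(nm,'mat z',np.nanmedian(sel(A,[.50,-.22,-.01],[.54,-.16,.015])[:,2]))
    P=sel(A,[.53,-.14,.034],[.68,.05,.05]); 
    r=cv2.minAreaRect(P[:,:2].astype(np.float32)*1000); print('stand top',len(P),np.median(P[:,2]),r)
    P=sel(A,[.56,-.12,.06],[.61,-.06,.14]); print('gauge',len(P),P.mean(0))
    P=sel(A,[.58,-.04,.075],[.66,.04,.12]); 
    # sphere fit r=.015
    from scipy.optimize import least_squares
    f=least_squares(lambda p:np.linalg.norm(P-p,axis=1)-.015,P.mean(0)-[0,0,.01],loss='soft_l1',f_scale=.002);print('ball',len(P),f.x,np.abs(f.fun).mean())
    P=sel(A,[.38,-.34,.0725],[.55,-.18,.14]);print('cam',len(P),P.min(0),P.max(0))
    P=sel(A,[.42,-.2,.012],[.56,-.05,.024]);x,y=P[:,0],P[:,1]
    f=np.linalg.lstsq(np.c_[x,y,np.ones_like(x)],-(x*x+y*y),rcond=None)[0];print('tape',cv2.minEnclosingCircle(P[:,:2].astype(np.float32)*1000))
```

```text
top mat z 0.0023548809075404353
stand top 1499 0.04418007997425899 ((604.6015625, -46.66920471191406), (130.37905883789062, 50.71290588378906), 69.68660736083984)
gauge 201 [ 0.5852349  -0.09078595  0.10849384]
ball 221 [ 0.62046748 -0.00406638  0.0883455 ] 0.0008822188902830261
cam 934 [ 0.43012787 -0.30644629  0.07250246] [ 0.49175818 -0.22940111  0.1166197 ]
tape ((506.7886657714844, -119.65689086914062), 57.81300735473633)
side mat z 0.0018379282615403891
stand top 1480 0.043486192378468735 ((605.7843627929688, -45.77642059326172), (133.26870727539062, 51.25349426269531), 69.53369903564453)
gauge 484 [ 0.5898101  -0.08159679  0.09583773]
ball 320 [ 0.62154324 -0.00430562  0.08779782] 0.0006864789167655347
cam 602 [ 0.42979081 -0.28018543  0.07252912] [ 0.4928018  -0.23066336  0.11460989]
tape ((493.33984375, -125.90674591064453), 42.36678695678711)
```

Run:
```python
from h import *
c=load('top0');Rm=R.from_rotvec(c['orientation']).as_matrix();K=c['intrinsics']
def ray(u,v,z):
    d=Rm@np.array([(u-K[0,2])/K[0,0],(v-K[1,2])/K[1,1],1]);t=(z-c['position'][2])/d[2];return c['position']+t*d
pts=[np.array(p)/3.6+[180,150] for p in [(613,335),(762,395),(695,550),(550,487)]]
Q=np.array([ray(*p,0.008) for p in pts]);print(Q.round(4),np.linalg.norm(Q-np.roll(Q,-1,0),axis=1),Q.mean(0))
k=[ray(*(np.array(p)/3.6+[180,150]),0.06) for p in [(595,403),(737,463)]];print(k, np.linalg.norm(k[0]-k[1]))
W=cloud(c);S=cloud(load('side0'))
# box upper face & glass: candidates
for A,n in((W,'top'),(S,'side')):
    m=np.all((A>[.41,-.3,.095])&(A<[.5,-.22,.13]),-1);P=A[m];print(n,len(P))
    ct=P.mean(0);u,s,v=np.linalg.svd(P-ct);print(ct,s/np.sqrt(len(P)),v[2])
vs,us=np.mgrid[268:281,355:373];P=W[268:281,355:373].reshape(-1,3);ct=P.mean(0);u,s,v=np.linalg.svd(P-ct);print(ct,s/15,v[2])
```

```text
[[ 0.5185 -0.2463  0.008 ]
 [ 0.4875 -0.3241  0.008 ]
 [ 0.4068 -0.2886  0.008 ]
 [ 0.4388 -0.2135  0.008 ]] [0.08381257 0.08814791 0.08164879 0.08623178] [ 0.46292102 -0.26812251  0.008     ]
[array([ 0.47856821, -0.23408409,  0.06      ]), array([ 0.44940456, -0.30413205,  0.06      ])] 0.07587644972920307
top 477
[ 0.4575549  -0.26531064  0.10651339] [0.01161658 0.01057269 0.00520952] [ 0.31643067 -0.12440757  0.94042245]
side 251
[ 0.4583745  -0.25656251  0.10509085] [0.01075468 0.00859555 0.00464521] [-0.18532619 -0.36598926 -0.9119792 ]
[ 0.45442385 -0.26203202  0.11081166] [0.00891033 0.00641362 0.00332515] [ 0.10005268 -0.17548657 -0.97938446]
```

```bash
cat >> h.py <<'E'
T_TC=np.array([[-1.36870164e-04,-3.02974158e-01,9.52998762e-01,-1.45203750e-01],[9.99999787e-01,-6.49663575e-04,-6.29183816e-05,7.45416441e-04],[6.38191226e-04,9.52998551e-01,3.02974182e-01,-7.88535797e-02],[0,0,0,1]])
def H(Rm,t):
    T=np.eye(4);T[:3,:3]=Rm;T[:3,3]=t;return T
E
python3 - <<'E'
from h import *
from cell import manip, inverse_kinematics as ik
L=np.array([.456,-.260,.110]);h=np.array([-.92,.39,0]);h/=np.linalg.norm(h)
out=[]
for tilt in (8,15):
  zl=np.cos(np.radians(tilt))*np.array([0,0,1])+np.sin(np.radians(tilt))*h
  for D in (.27,.3):
    for roll in range(-180,180,30):
      z=-zl;a=np.radians(roll);y0=np.cross(z,[1,0,0]);y0/=np.linalg.norm(y0);x0=np.cross(y0,z)
      x=np.cos(a)*x0+np.sin(a)*y0;y=np.cross(z,x)
      Tc=H(np.c_[x,y,z],L-D*z + .03*y)
      T=Tc@np.linalg.inv(T_TC)
      q=ik(T[:3,3],R.from_matrix(T[:3,:3]).as_rotvec())
      if q is not None: print(tilt,D,roll,np.round(q,2),T[:3,3].round(3))
E
```

```text
8 0.27 -120 [-0.32  0.07  1.88 -0.25  1.27 -2.32] [ 0.495 -0.224  0.222]
8 0.27 -90 [-0.44  0.16  1.77 -0.13  1.36 -1.97] [ 0.503 -0.254  0.225]
8 0.27 -60 [-0.57  0.19  1.73  0.01  1.39 -1.63] [ 0.494 -0.285  0.225]
8 0.27 -30 [-0.71  0.16  1.77  0.14  1.37 -1.29] [ 0.472 -0.307  0.223]
8 0.27 0 [-0.83  0.08  1.88  0.27  1.3  -0.94] [ 0.441 -0.315  0.22 ]
8 0.27 30 [-0.92 -0.05  2.03  0.38  1.19 -0.57] [ 0.411 -0.307  0.216]
8 0.27 60 [-0.95 -0.21  2.2   0.44  1.05 -0.12] [ 0.389 -0.284  0.212]
8 0.27 90 [-0.86 -0.38  2.33  0.38  0.9   0.51] [ 0.382 -0.254  0.209]
8 0.27 120 [-0.62 -0.47  2.38  0.08  0.78  1.43] [ 0.39  -0.223  0.208]
8 0.27 150 [-0.36 -0.39  2.33 -0.27  0.84  2.41] [ 0.412 -0.201  0.21 ]
8 0.3 -120 [-0.32  0.04  1.85 -0.25  1.32 -2.33] [ 0.491 -0.222  0.252]
8 0.3 -90 [-0.44  0.13  1.74 -0.13  1.41 -1.97] [ 0.499 -0.253  0.254]
8 0.3 -60 [-0.57  0.16  1.71  0.01  1.44 -1.63] [ 0.491 -0.283  0.255]
8 0.3 -30 [-0.71  0.13  1.74  0.14  1.42 -1.28] [ 0.468 -0.306  0.253]
8 0.3 0 [-0.83  0.05  1.85  0.27  1.35 -0.93] [ 0.438 -0.314  0.25 ]
8 0.3 30 [-0.93 -0.08  2.    0
[... 1060 characters left out ...]
.31 -0.07  1.96 -0.27  1.21 -2.29] [ 0.475 -0.215  0.253]
15 0.3 -90 [-0.44  0.01  1.86 -0.13  1.29 -1.97] [ 0.483 -0.245  0.258]
15 0.3 -60 [-0.59  0.04  1.82  0.03  1.33 -1.66] [ 0.474 -0.276  0.259]
15 0.3 -30 [-0.74  0.03  1.85  0.18  1.32 -1.35] [ 0.452 -0.298  0.256]
15 0.3 0 [-0.88 -0.04  1.96  0.33  1.26 -1.03] [ 0.422 -0.307  0.249]
15 0.3 30 [-0.99 -0.16  2.1   0.46  1.17 -0.69] [ 0.393 -0.299  0.241]
15 0.3 60 [-1.03 -0.33  2.27  0.54  1.05 -0.27] [ 0.371 -0.277  0.234]
15 0.3 90 [-0.95 -0.51  2.41  0.5   0.9   0.35] [ 0.364 -0.247  0.228]
15 0.3 120 [-0.67 -0.62  2.47  0.17  0.75  1.32] [ 0.372 -0.216  0.227]
15 0.3 150 [-0.36 -0.54  2.41 -0.29  0.79  2.42] [ 0.394 -0.194  0.23 ]
```

```bash
cat >> h.py <<'E'
G=np.array([.5893,-.0884,.042+.035]); SY=np.array([.349,.937,0]);SY/=np.linalg.norm(SY);SX=np.array([SY[1],-SY[0],0])
UP=np.array([0,0,1.])
def grasp_R(a,pitch,flip):
    x=np.cos(pitch)*a-np.sin(pitch)*UP; y=np.cross(UP,a)*flip; return np.c_[x,y,np.cross(x,y)]
E
python3 - <<'E'
from h import *
from cell import manip, inverse_kinematics as ik
L=np.array([.456,-.260,.110]);h=np.array([-.92,.39,0]);h/=np.linalg.norm(h)
for an,a in (('+x',SX),('-y',-SY),('+y',SY),('-x',-SX)):
 for pd in (0,15,30,45):
  for flip in (1,-1):
   Rg=grasp_R(a,np.radians(pd),flip)
   q=ik(G+.019*Rg[:,0],R.from_matrix(Rg).as_rotvec())
   q2=ik(G+.019*Rg[:,0]+[0,0,.06],R.from_matrix(Rg).as_rotvec())
   if q is None or q2 is None: continue
   print(an,pd,flip,'grasp',np.round(q,2))
   for tilt in (12,24):
    zl=np.cos(np.radians(tilt))*UP+np.sin(np.radians(tilt))*h
    A=R.align_vectors([zl],[UP])[0].as_matrix()
    s=''
    for ro in range(-180,180,20):
     Rr=R.from_rotvec(zl*np.radians(ro)).as_matrix()@A@Rg
     p=L+zl*.1145
     q=ik(p+.019*Rr[:,0],R.from_matrix(Rr).as_rotvec())
     if q is not None:
        s+=f' {ro}({np.degrees(np.arcsin(-Rr[2,0])):.0f}|{q[0]:.1f},{q[5]:.1f})'
    print('   ',tilt,s)
E
```

```text
+x 0 1 grasp [-0.    0.71  2.51  3.5   1.64  1.6 ]
    12  -180(12|-0.5,1.4) -160(11|-0.4,1.3) -140(9|-0.2,1.2) -120(6|-0.1,1.2) -100(2|0.0,1.2) 40(-9|-1.3,1.7) 60(-6|-1.2,1.8) 80(-2|-1.1,1.9) 100(3|-1.0,1.9) 120(6|-0.9,1.8) 140(9|-0.8,1.7) 160(11|-0.6,1.6)
    24  -180(24|-0.5,1.5) -160(22|-0.4,1.4) -140(17|-0.2,1.4) -120(11|-0.1,1.4) -100(3|0.0,1.5) -40(-19|0.0,1.8) 20(-22|-1.2,1.3) 40(-17|-1.3,1.5) 60(-11|-1.2,1.6) 80(-3|-1.2,1.6) 100(5|-1.0,1.7) 120(13|-0.9,1.6) 140(19|-0.8,1.6) 160(23|-0.6,1.5)
+x 0 -1 grasp [-0.    0.71  2.51  3.5   1.64 -1.54]
    12  -180(12|-0.5,-1.7) -160(11|-0.4,-1.8) -140(9|-0.2,-1.9) -120(6|-0.1,-1.9) -100(2|0.0,-1.9) 40(-9|-1.3,-1.4) 60(-6|-1.2,-1.3) 80(-2|-1.1,-1.3) 100(3|-1.0,-1.3) 120(6|-0.9,-1.3) 140(9|-0.8,-1.4) 160(11|-0.6,-1.5)
    24  -180(24|-0.5,-1.7) -160(22|-0.4,-1.7) -140(17|-0.2,-1.8) -120(11|-0.1,-1.7) -100(3|0.0,-1.7) -40(-19|0.0,-1.3) 20(-22|-1.2,-1.8) 40(-17|-1.3,-1.7) 60(-11|-1.2,-1.6) 80(-3|-1.2,-1.5) 100(5|-1.0,-1.5) 120(13|-0.9,-1.5) 140(19|-0.8,-1.5) 160(23|-0.6,-1.6)
+x 30 1 grasp [-0.05  0.19  2.53  3.59  0.65  1.36]
    12  -18
[... 12820 characters left out ...]
.8) -60(53|-0.9,1.7) -40(61|-0.8,1.6) -20(67|-0.7,1.5) 0(69|-0.5,1.4) 20(66|-0.4,1.3) 40(59|-0.3,1.2) 60(51|-0.2,1.2) 80(43|-0.1,1.1) 100(36|-0.0,1.0)
-x 45 -1 grasp [-0.24  0.76  1.41  0.09  1.75 -1.47]
    12  -160(34|-1.0,-0.4) -140(36|-1.1,-0.6) -120(39|-1.1,-0.8) -100(42|-1.0,-0.9) -80(46|-1.0,-1.1) -60(50|-0.9,-1.2) -40(54|-0.7,-1.4) -20(56|-0.6,-1.5) 0(57|-0.5,-1.7) 20(56|-0.4,-1.9) 40(53|-0.3,-2.0) 60(49|-0.2,-2.2) 80(45|-0.1,-2.3) 100(41|-0.1,-2.4)
    24  -140(26|-1.2,-1.0) -120(31|-1.2,-1.1) -100(37|-1.1,-1.2) -80(45|-1.0,-1.3) -60(53|-0.9,-1.4) -40(61|-0.8,-1.5) -20(67|-0.7,-1.6) 0(69|-0.5,-1.7) 20(66|-0.4,-1.8) 40(59|-0.3,-1.9) 60(51|-0.2,-2.0) 80(43|-0.1,-2.1) 100(36|-0.0,-2.1)
```

```bash
cat >> h.py <<'E'
def toolT(s): return H(R.from_rotvec(s['tcp_rot']).as_matrix(),s['tool_pos'])
def snap(name,n='wrist'):
    from cell import manip,cams
    s=manip.state();c=cams.capture(n);cv2.imwrite(f'pics/{name}.png',c['image'])
    if n=='wrist': c['T']=toolT(s)@np.asarray(c['T_tool_cam'])
    np.savez(f'pics/{name}.npz',**c);return s,c
E
python3 - <<'E'
from h import *
from cell import manip
L=np.array([.456,-.260,.110]);h=np.array([-.92,.39,0]);h/=np.linalg.norm(h)
t=np.radians(15);zl=np.cos(t)*UP+np.sin(t)*h
z=-zl;y=np.cross(z,[1,0,0]);y/=np.linalg.norm(y);x=np.cross(y,z)
Tc=H(np.c_[x,y,z],L-.3*z+.03*y);T=Tc@np.linalg.inv(T_TC)
manip.set_joints([0.4,0.0,1.95,0.2,1.26,-0.6]);print(manip.state()['clock'],manip.state()['tool_pos'])
manip.move_pose(T[:3,3],R.from_matrix(T[:3,:3]).as_rotvec())
s,c=snap('w1');print(s['clock'],s['joint_pos'],s['tool_pos']-T[:3,3])
E
```

```text
1.8583 [0.42989325 0.27946832 0.21961598]
3.9667 [-0.87624046 -0.04481548  1.95574455  0.32700912  1.26055294 -1.03315056] [ 4.25661407e-04  7.66820849e-04 -8.83447699e-05]
```

View pics/w1.png

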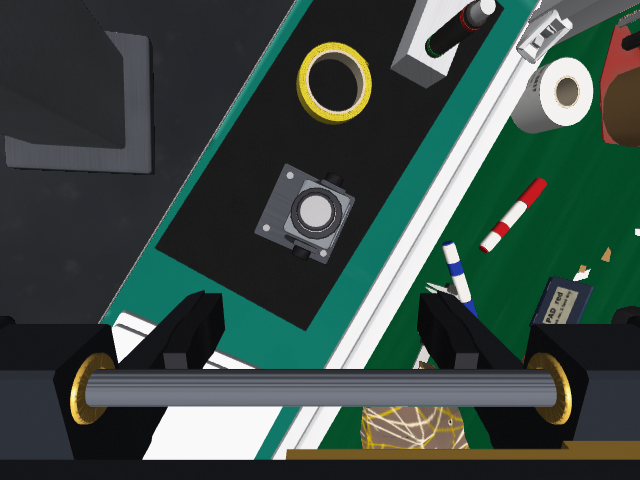

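The wrist picture shows the lens glass at about (316,211), box face around it, plate corners at (285,164), (353,185), (328,263), (256,233). Next I fit the lens axis.

Run:
```python
from h import *
c=load('w1');im=c['image'];W=cloud(c,c['T'])
cv2.imwrite('pics/w1c.png',cv2.resize(im[150:280,245:375],None,fx=4.5,fy=4.5,interpolation=cv2.INTER_CUBIC))
z=c['z_map'][160:270,250:370];print(z[z>0].min(),z.max())
d=np.clip((z-.28)/(.45-.28)*255,0,255).astype(np.uint8);cv2.imwrite('pics/w1d.png',cv2.resize(cv2.applyColorMap(d,cv2.COLORMAP_JET),None,fx=5,fy=5,interpolation=cv2.INTER_NEAREST))
np.set_printoptions(linewidth=200,precision=0,suppress=True)
print((c['z_map'][211,285:350]*1e4).astype(int)); print((c['z_map'][180:250,316]*1e4).astype(int))
```

```text
0.29651865 0.43548
[3937 3930 3948 3945 3940 3255 3157 3162 3136 3164 3165 3014 3002 3006 2997 2991 3003 2992 2991 2989 2982 2984 2985 2988 2994 2988 2988 2982 2997 2993 2974 2983 2984 2981 2977 2990 2994 2994 2986
 2970 2992 2984 2979 2986 2986 2983 3000 2983 2993 2997 2990 3147 3142 3144 3141 3145 3152 3217 3209 3226 3236 3407 3419 4110 4113]
[3984 3591 3567 3238 3219 3229 3215 3230 3155 3160 3172 3151 3012 3004 3000 2995 2985 2991 2995 2993 2990 2986 2996 3001 2988 2980 2990 2987 2985 2989 2978 2983 2995 2991 2981 2990 2991 2986 2988
 2998 2985 2984 2987 2997 2984 2997 2982 2997 2976 2992 3011 3064 3163 3158 3150 3154 3159 3163 3161 3186 3206 3219 3218 3217 3229 3254 4065 4058 4066 3402]
```

View pics/w1c.png

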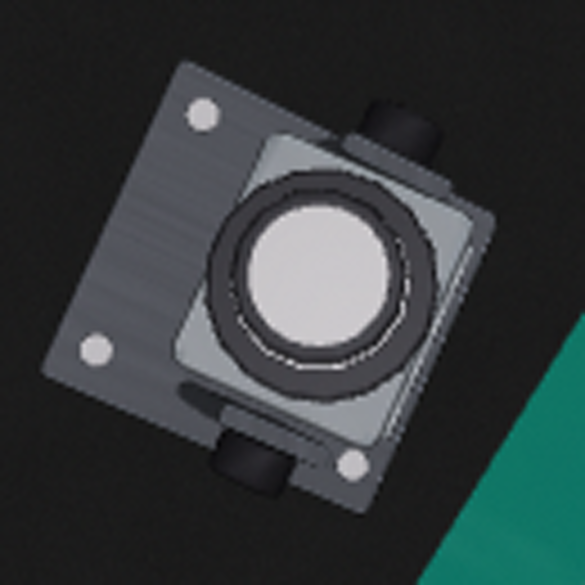

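View pics/w1d.png

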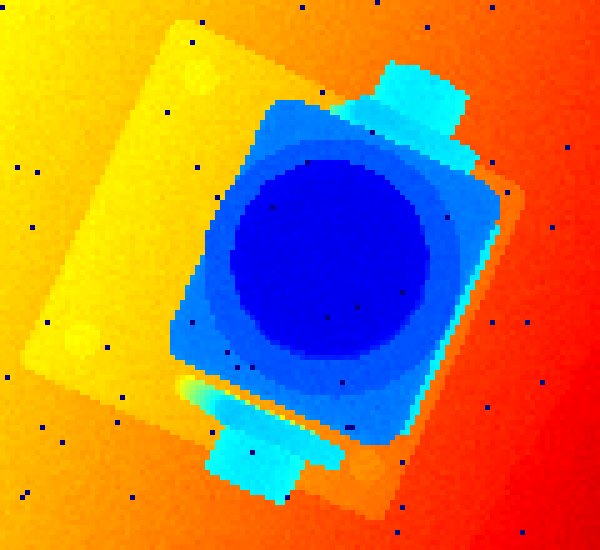

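Run:
```python
from h import *
from scipy.ndimage import binary_erosion as er
np.set_printoptions(precision=4,suppress=True)
c=load('w1');W=cloud(c,c['T']);z=c['z_map']
v,u=np.mgrid[:480,:640];roi=(abs(u-316)<36)&(abs(v-211)<34)
g=roi&(z>.294)&(z<.3035);b=roi&(z>.312)&(z<.3185);f=roi&(z>.319)&(z<.3275)
A=[];B=[]
st=np.ones((3,3))
ms=[er(g,st,3),er(b,st,1),er(f,st,1)]
# n.(X) = d_i  ; write z = a x + b y + c_i (approx.), LSQ
rows=[];rhs=[]
for i,m in enumerate(ms):
    P=W[m];e=np.zeros((len(P),3));e[:,i]=1;rows.append(np.c_[P[:,:2],e]);rhs.append(P[:,2]);print(len(P))
X=np.vstack(rows);y=np.hstack(rhs)
for it in range(4):
    s=np.linalg.lstsq(X,y,rcond=None)[0];r=y-X@s;k=abs(r)<2.5*r.std();X,y=X[k],y[k]
n=np.array([-s[0],-s[1],1]);n/=np.linalg.norm(n);print('n',n,'tilt',np.degrees(np.arccos(n[2])),'head',np.degrees(np.arctan2(n[1],n[0])),r.std())
for m in ms[:1]:
    P=W[m];Q=P[:,:2];A=np.c_[Q,np.ones(len(Q))];q=np.linalg.lstsq(A,P[:,2],rcond=None)[0];nn=np.array([-q[0],-q[1],1]);print('glass only',nn/np.linalg.norm(nn))
# centre: centroid of glass by brightness & of disk by depth
gray=c['image'].mean(-1);gl=er(g,st,0)&(gray>150)
for m in (gl,g):
    cu,cv=u[m].mean(),v[m].mean();K=c['intrinsics'];d=np.array([(cu-K[0,2])/K[0,0],(cv-K[1,2])/K[1,1],1])
    T=c['T'];d=T[:3,:3]@d;o=T[:3,3]
    # intersect glass plane z=ax+by+c
    t=(s[0]*o[0]+s[1]*o[1]+s[2]-o[2])/(d[2]-s[0]*d[0]-s[1]*d[1]);print('centre',cu,cv,m.sum(),o+t*d, 'diam',2*np.sqrt(m.sum()/np.pi)/K[0,0]*.299)
# knobs
P=W[(abs(W[...,2]-.068)<.012)&(abs(W[...,0]-.463)<.06)&(abs(W[...,1]+.265)<.06)];print('knob pts',len(P))
# mat height
P=W[np.all((W>[.5,-.25,-.02])&(W<[.56,-.16,.015]),-1)];print('mat',np.median(P[:,2]))
P=W[np.all((W>[.53,-.14,.034])&(W<[.68,.05,.052]),-1)];print('stand z',np.median(P[:,2]),len(P))
# plate corners
def ray(u,v,zz):
    d=T[:3,:3]@np.array([(u-K[0,2])/K[0,0],(v-K[1,2])/K[1,1],1]);t=(zz-T[2,3])/d[2];return T[:3,3]+t*d
pc=[np.array(p)/4.5+[245,150] for p in [(184,62),(496,215),(363,513),(43,373)]]
Q=np.array([ray(*p,.008) for p in pc]);print(Q,Q.mean(0),np.linalg.norm(Q-np.roll(Q,-1,0),axis=1))
e=(Q[1]-Q[0]+Q[2]-Q[3]);e2=(Q[2]-Q[1]+Q[3]-Q[0]);print(np.degrees(np.arctan2(e[1],e[0])),np.degrees(np.arctan2(e2[1],e2[0])))
kp=[np.array(p)/4.5+[245,150] for p in [(405,125),(255,465)]];k=np.array([ray(*p,.066) for p in kp]);k=k[1]-k[0];print('knob az',np.degrees(np.arctan2(k[1],k[0])))
print('ball etc', proj(c,np.array([[.5893,-.0884,.125]]),T))
```

```text
630
463
364
n [-0.2556  0.1077  0.9608] tilt 16.10477987904247 head 157.15771510707796 0.0007346776262978229
glass only [-0.2486  0.1026  0.9632]
centre nan nan 0 [nan nan nan] diam 0.0
centre 315.3831932773109 211.13025210084032 1190 [ 0.4511 -0.262   0.1102] diam 0.032304185333421984
knob pts 760
mat 0.0013473074550590103
stand z 0.0431984566195695 2435
[[ 0.4405 -0.2128  0.008 ]
 [ 0.521  -0.2468  0.008 ]
 [ 0.4882 -0.3231  0.008 ]
 [ 0.4077 -0.2881  0.008 ]] [ 0.4643 -0.2677  0.008 ] [0.0874 0.0831 0.0878 0.0821]
-23.21863568823325 -113.43082572707175
knob az -113.01850359140491
ball etc [[486.1471   6.1701]]<stdin>:23: RuntimeWarning: Mean of empty slice.
  ret = ret.dtype.type(ret / rcount)
```

Lens: centre (0.451,−0.262,0.110), axis leaning 16.1° at heading 157°. The foot's own heading is 156.7°, and the offset from the foot agrees. The gauge tip projects to (486,6) and is seen at (484,5). Next is the grasp.

Run:
```python
from h import *
from cell import manip
Rg=grasp_R(SY,np.radians(38),-1);rv=R.from_matrix(Rg).as_rotvec();tcp=G+.019*Rg[:,0]
manip.set_gripper(.055,40)
manip.move_pose(tcp-.1*Rg[:,0],rv);s,c=snap('w2');print(s['clock'],s['joint_pos'],s['contact_force'])
snap('s2','side')
print(proj(c,np.array([G,G+[0,0,.048],G-[0,0,.035]]),c['T']))
```

```text
5.625 [-0.74142336  0.40871696  1.9057124   0.84067968  1.36908532 -0.80239839] [-0.28219833 -0.49828753  0.53241038]
[[320.13047351 252.62734767]
 [320.26212294 205.7169485 ]
 [320.05895768 278.11045056]]
```

View pics/w2.png

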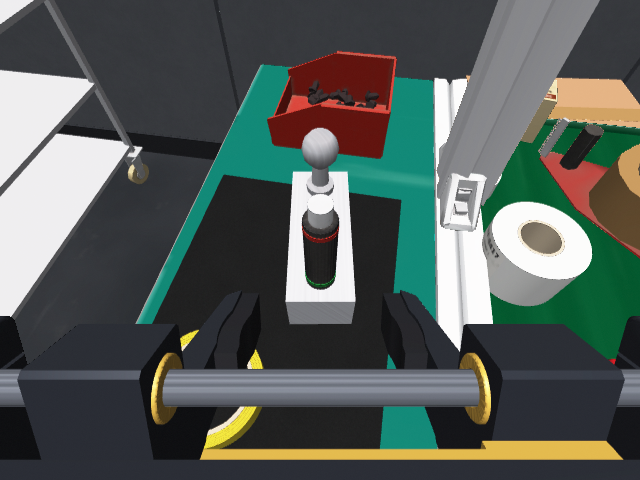

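View pics/s2.png

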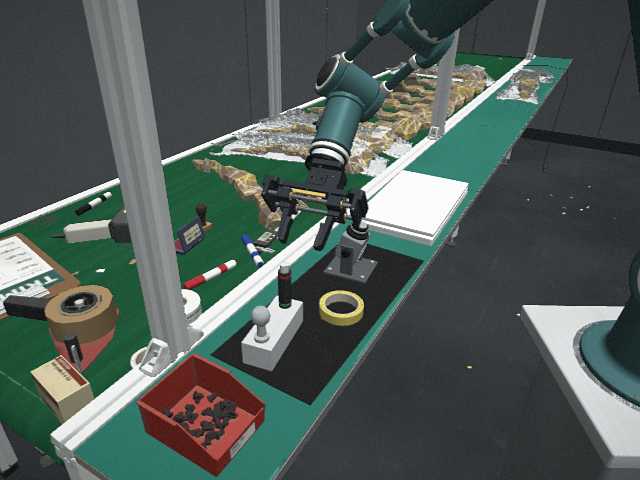

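The gauge sits centred between the fingers at column 320, as predicted (short pin end at row 205, green ring at 280). Moving in to grip and lift.

Run:
```python
from h import *
from cell import manip
Rg=grasp_R(SY,np.radians(38),-1);rv=R.from_matrix(Rg).as_rotvec();tcp=G+.019*Rg[:,0]
manip.move_linear(tcp,rate=.1);s=manip.state();print(s['clock'],s['contact_force'],s['tool_pos']-tcp)
manip.set_gripper(.0,45);s=manip.state();print(s['clock'],s['gripper_width'],s['contact_force'])
if s['gripper_width']>.018:
    manip.move_linear(tcp+[0,0,.055],rate=.06);s=manip.state();print(s['clock'],s['gripper_width'],s['contact_force'])
    s,c=snap('w3');snap('s3','side');snap('t3','top')
```

```text
6.875 [-0.1668697  -0.44917814  0.5015556 ] [ 0.00039345 -0.00054811  0.00039778]
7.475 0.02134733276492074 [-0.02910176 -0.50205809  0.99936216]
8.5417 0.021262972755475482 [ 0.32292587  0.99495141 -1.42337535]
```

View pics/w3.png

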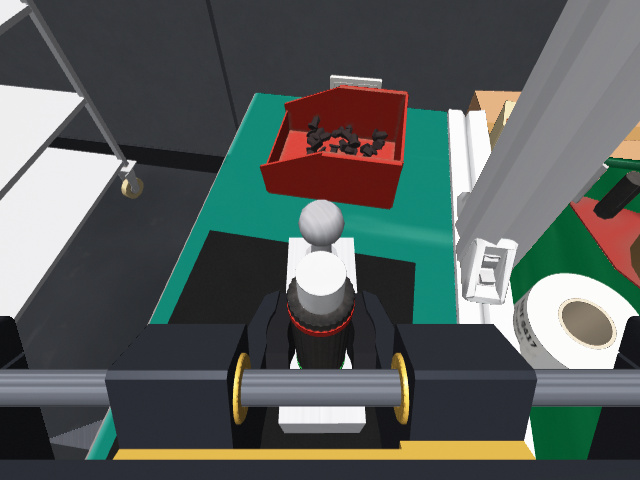

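View pics/s3.png

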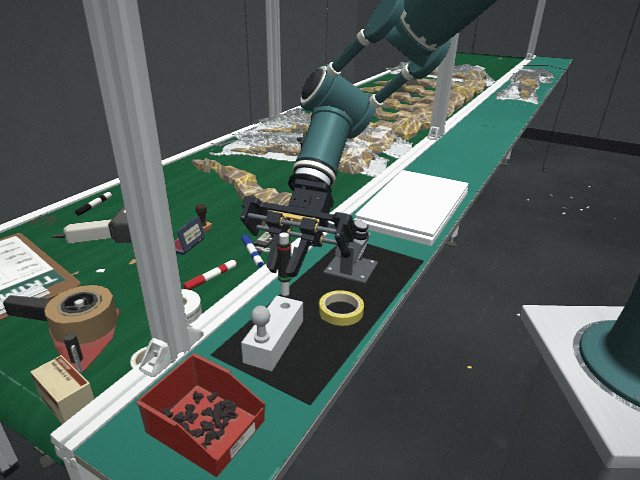

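Run:
```python
from h import *
np.set_printoptions(precision=1,suppress=True)
M=G+[0,0,.055]
X=np.array([M-[0,0,.0645],M-[0,0,.035],M,M+[0,0,.035],M+[0,0,.0485]])
for n in ('w3','s3','t3'):
    c=load(n);T=c['T'] if 'T' in c else None
    p=proj(c,X,T);print(n,p)
    u0,v0,w={'w3':(240,220,160),'s3':(245,220,90),'t3':(220,150,90)}[n]
    im=cv2.resize(c['image'][v0:v0+w,u0:u0+w],None,fx=560/w,fy=560/w,interpolation=cv2.INTER_CUBIC)
    for q in p:
        q=(q+.5-[u0,v0])*560/w; cv2.drawMarker(im,tuple(int(a) for a in q),(255,0,255),cv2.MARKER_CROSS,12,1)
    cv2.imwrite(f'pics/{n}c.png',im)
a=cv2.imread('pics/s3c.png');b=cv2.imread('pics/w3c.png')
cv2.imwrite('pics/c3.png',cv2.resize(np.hstack([a,b]),None,fx=.714,fy=.714,interpolation=cv2.INTER_AREA))
```

```text
w3 [[321.7 376.9]
 [321.9 360.8]
 [322.2 334.8]
 [322.6 295.6]
 [322.8 274.6]]
s3 [[285.3 293.4]
 [285.  278.9]
 [284.7 260.9]
 [284.3 242.1]
 [284.2 234.6]]
t3 [[264.4 199.5]
 [262.7 196.2]
 [260.6 192. ]
 [258.3 187.4]
 [257.4 185.6]]
```

View pics/c3.png

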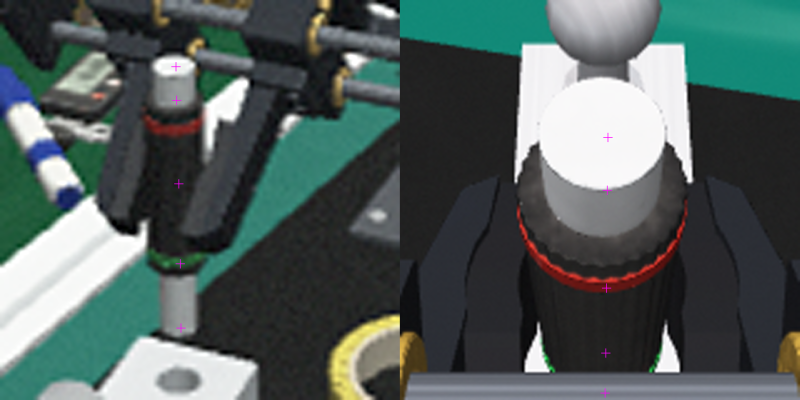

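View pics/s3c.png

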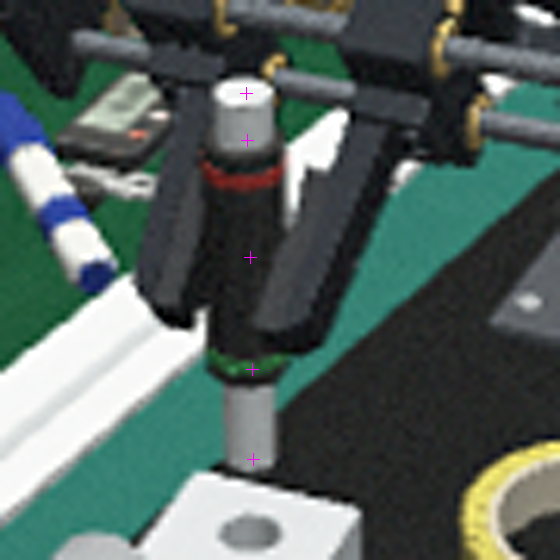

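Gripped 21 mm wide. The gauge axis matches the prediction within about 1 px in the side view and 1 mm in the wrist view. Now go up and over to a stand-off on the lens axis, then come in.

```bash
cat >> h.py <<'E'
LC=np.array([.4511,-.2620,.1102]);LN=np.array([-.2556,.1077,.9608]);LN/=np.linalg.norm(LN)
def goal(d,roll=0):
    Rg=grasp_R(SY,np.radians(38),-1);A=R.align_vectors([LN],[UP])[0]
    # minimal rotation UP->LN
    ax=np.cross(UP,LN);an=np.arcsin(np.linalg.norm(ax));A=R.from_rotvec(ax/np.linalg.norm(ax)*an)
    Rr=(R.from_rotvec(LN*np.radians(roll))*A).as_matrix()@Rg
    return LC+LN*(d+.0645)+.019*Rr[:,0],R.from_matrix(Rr).as_rotvec()
E
python3 - <<'E'
from h import *
from cell import manip,inverse_kinematics as ik
for ro in (-20,0,20,40): print(ro,[np.round(ik(*goal(d,ro)),2) for d in (.11,.05)])
print(np.round(manip.state()['joint_pos'],2))
E
```

```text
-20 [array([-1.19, -0.02,  2.18,  0.95,  1.49, -0.97]), array([-1.16,  0.09,  2.2 ,  0.98,  1.4 , -1.06])]
0 [array([-1.09,  0.09,  2.02,  0.77,  1.6 , -1.08]), array([-1.07,  0.18,  2.03,  0.78,  1.51, -1.15])]
20 [array([-0.98,  0.17,  1.88,  0.58,  1.7 , -1.2 ]), array([-0.96,  0.26,  1.89,  0.59,  1.61, -1.25])]
40 [array([-0.85,  0.23,  1.77,  0.39,  1.78, -1.34]), array([-0.84,  0.31,  1.78,  0.39,  1.69, -1.36])]
[-0.62  0.39  1.96  0.92  1.28 -0.77]
```

Run:
```python
from h import *
from cell import manip
s=manip.state();manip.move_linear(s['tool_pos']+[0,0,.09],rate=.12)
manip.move_pose(*goal(.10));manip.dwell(.2);s=manip.state();print(s['clock'],s['gripper_width'],s['contact_force'],s['tool_pos']-goal(.1)[0])
snap('w4');snap('s4','side');snap('t4','top')
ends=np.array([LC,LC+.03*LN,LC+.1*LN,LC+.213*LN])
for n,(u0,v0,w,h) in {'w4':(160,120,320,240),'s4':(290,140,120,120),'t4':(310,200,120,120)}.items():
    c=load(n);p=proj(c,ends,c.get('T'));print(n,p.round(1).tolist())
    k=600/w;im=cv2.resize(c['image'][v0:v0+h,u0:u0+w],None,fx=k,fy=k,interpolation=cv2.INTER_CUBIC)
    for q in p: cv2.drawMarker(im,tuple(int(a) for a in (q+.5-[u0,v0])*k),(255,0,255),cv2.MARKER_CROSS,12,1)
    cv2.imwrite(f'pics/{n}c.png',im)
```

```text
10.7417 0.021239896768037957 [ 0.53737092 -0.72692399 -0.01199142] [ 0.00070171  0.0009259  -0.00031685]
w4 [[320.9, 412.1], [320.9, 404.4], [321.0, 379.0], [321.6, 277.9]]
s4 [[361.1, 223.8], [366.2, 211.3], [378.9, 180.3], [402.1, 123.7]]
t4 [[363.4, 276.0], [363.0, 279.8], [361.9, 289.7], [359.6, 309.8]]
```

View pics/s4c.png

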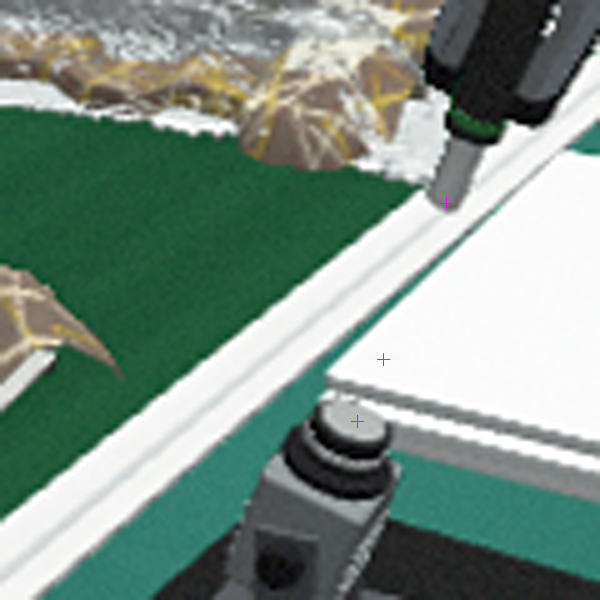

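View pics/t4c.png

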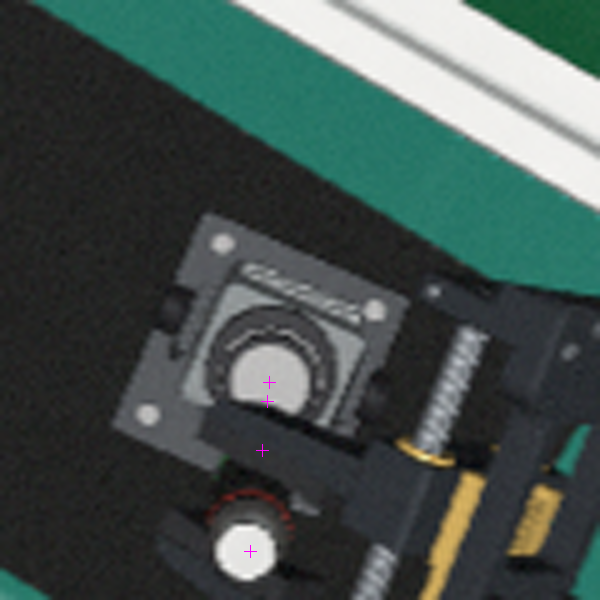

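View pics/w4.png

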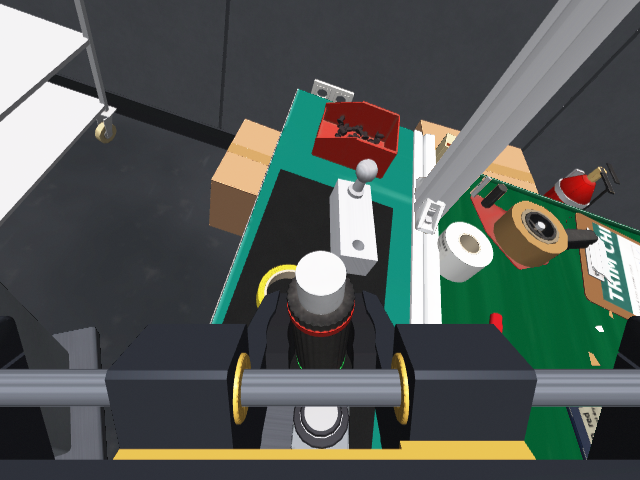

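Run:
```python
from h import *
from scipy.ndimage import binary_erosion as er
np.set_printoptions(precision=4,suppress=True)
for n,ax,end in (('w3',UP,G+[0,0,.1035]),('w4',LN,LC+.213*LN)):
    c=load(n);T=c['T'];W=cloud(c,T);g=c['image'].min(-1)
    v,u=np.mgrid[:480,:640]
    m=(abs(u-321)<32)&(abs(v-270)<32)&(g>225)
    nl,lab,st,cen=cv2.connectedComponentsWithStats(m.astype(np.uint8));i=1+st[1:,4].argmax();m=lab==i
    cnt=max(cv2.findContours(m.astype(np.uint8),0,1)[0],key=len);print(n,'ellipse',cv2.fitEllipse(cnt),m.sum())
    mm=er(m,np.ones((3,3)),3)&(c['z_map']>0);P=W[mm]
    # ransac-free robust plane
    for _ in range(4):
        ct=P.mean(0);_,s,V=np.linalg.svd(P-ct,full_matrices=False);r=(P-ct)@V[2];P=P[abs(r)<2.5*r.std()]
    nn=V[2]*np.sign(V[2][2]);print(' normal',nn,'exp',ax,'err deg',np.degrees(np.arccos(nn@ax)),'rms',r.std(),len(P))
    e,_,_=cv2.fitEllipse(cnt);K=c['intrinsics'];d=T[:3,:3]@np.array([(e[0]-K[0,2])/K[0,0],(e[1]-K[1,2])/K[1,1],1]);o=T[:3,3]
    t=((ct-o)@nn)/(d@nn);X=o+t*d;Rt=T[:3,:3]@T_TC[:3,:3].T
    print(' centre',X,'exp',end,'diff in tool axes mm',(X-end)@Rt*1e3,' normal err tool',(nn-ax)@Rt)
c=load('s4');cv2.imwrite('pics/s4d.png',cv2.resize(c['image'][90:210,340:460],None,fx=5,fy=5,interpolation=cv2.INTER_CUBIC))
```

```text
w3 ellipse ((320.5040283203125, 264.71612548828125), (58.712162017822266, 66.92103576660156), 87.04757690429688) 2713
 normal [0.2787 0.7642 0.5816] exp [0. 0. 1.] err deg 54.4345531797656 rms 0.002742975188074149 1601
 centre [ 0.5944 -0.0728  0.1587] exp [ 0.5893 -0.0884  0.1805] diff in tool axes mm [26.2966 -0.671   7.0757]  normal err tool [ 0.8987 -0.0057 -0.1703]
w4 ellipse ((320.4848327636719, 272.85736083984375), (43.34746170043945, 49.54064178466797), 90.3758544921875) 1752
 normal [-0.2464  0.1272  0.9608] exp [-0.2556  0.1077  0.9608] err deg 1.238204864310555 rms 0.0005021038595117928 1201
 centre [ 0.3965 -0.2378  0.3156] exp [ 0.3967 -0.2391  0.3148] diff in tool axes mm [ 0.3531 -0.3115 -1.401 ]  normal err tool [ 0.0171  0.0018 -0.013 ]
```

View pics/s4d.png

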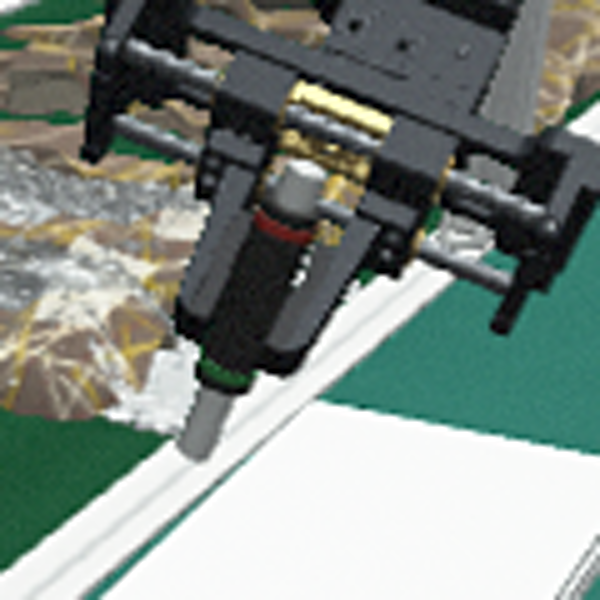

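Run:
```python
from h import *
from scipy.ndimage import binary_erosion as er
np.set_printoptions(precision=4,suppress=True)
def disc(n,ax,end):
    c=load(n);T=c['T'];W=cloud(c,T);g=c['image'].min(-1);v,u=np.mgrid[:480,:640]
    m=(np.linalg.norm(W-end,axis=-1)<.0115)&(g>150)&(abs((W-end)@ax)<.003)
    m=er(m,np.ones((3,3)),1);P=W[m]
    for _ in range(4):
        ct=P.mean(0);_,s,V=np.linalg.svd(P-ct,full_matrices=False);r=(P-ct)@V[2];P=P[abs(r)<2.5*r.std()]
    nn=V[2]*np.sign(V[2][2]);Rt=T[:3,:3]@T_TC[:3,:3].T
    print(n,len(P),'n err deg',np.degrees(np.arccos(nn@ax)),'err tool',(nn-ax)@Rt,'ctr err tool mm',(ct-end)@Rt*1e3, u[m].mean(),v[m].mean())
disc('w2',UP,G+[0,0,.0485]); disc('w3',UP,G+[0,0,.1035]); disc('w4',LN,LC+.213*LN)
# plane checks: stand top & mat normals in w2,w3
for n in('w2','w3','w1','w4'):
    c=load(n);T=c['T'];W=cloud(c,T);Rt=T[:3,:3]@T_TC[:3,:3].T
    d=W-np.array([.605,-.0465,.043]);m=(abs(d@SX)<.022)&(abs(d@SY)<.06)&(abs(d[...,2])<.006);P=W[m]
    if len(P)>100:
        ct=P.mean(0);_,s,V=np.linalg.svd(P-ct,full_matrices=False);nn=V[2]*np.sign(V[2][2]);print(n,'stand',len(P),nn,ct[2],'tool err',(nn-UP)@Rt)
    m=(abs(W[...,2])<.012)&(W[...,0]>.35)&(W[...,0]<.66)&(abs(W[...,1])<.25);P=W[m]
    if len(P)>1000:
        ct=P.mean(0);_,s,V=np.linalg.svd(P-ct,full_matrices=False);nn=V[2]*np.sign(V[2][2]);print(n,'mat',len(P),nn,ct,'tool err',(nn-UP)@Rt)
```

```text
w2 310 n err deg 0.5037014946032445 err tool [ 0.0065 -0.0032 -0.005 ] ctr err tool mm [-0.9309 -0.0895 -0.7982] 320.1214057507987 204.05431309904154
w3 1538 n err deg 0.520163973583175 err tool [ 0.007  -0.0019 -0.0054] ctr err tool mm [-0.3023 -0.7264 -0.6525] 320.2892720306513 273.14240102171135
w4 1536 n err deg 0.4823538203470825 err tool [ 0.0065  0.0016 -0.0051] ctr err tool mm [ 0.3623 -0.3609 -1.4038] 320.3209481101858 273.0550928891736
w2 stand 3338 [-0.0012 -0.0006  1.    ] 0.04337920944515062 tool err [-0.0008 -0.001   0.0006]
w2 mat 39695 [0.0001 0.0036 1.    ] [ 0.5627 -0.0463  0.0008] tool err [ 0.0027 -0.0012 -0.0021]
w3 stand 1522 [ 0.001  -0.0014  1.    ] 0.043237045753559286 tool err [-0.0007  0.0014  0.0006]
w3 mat 22780 [-0.0126  0.0084  0.9999] [0.5684 0.0516 0.0004] tool err [ 0.0028 -0.0147 -0.0021]
w1 stand 1597 [0.0025 0.0055 1.    ] 0.04339921781443638 tool err [ 0.0017  0.0026 -0.0052]
w1 mat 37848 [0.0007 0.0024 1.    ] [ 0.5069 -0.1542  0.0013] tool err [ 0.0006  0.0007 -0.0023]
w4 stand 1895 [ 0.0019 -0.0068  1.    ] 0.04334786354786781 tool err [-0.0037  0.004   0.0045]
w4 mat 16733 [0.0004 0.0066 1.    ] [ 0.5452 -0.0195  0.0008] tool err [ 0.0046 -0.0018 -0.0043]
```

The disc fit on the loose, upright gauge (w2) shows the same 0.008 rad bias as in the hand (w4), so the gauge has not tilted. The roughly 1 mm shift is the arm's steady-state error, which I'll trim out. Now going in to 5 cm.

Run:
```python
from h import *
from cell import manip
p,rv=goal(.05)
off=goal(.1)[0]-manip.state()['tool_pos']
manip.move_linear(p+off,rate=.05,rot=rv);manip.dwell(.4);s=manip.state()
e=s['tool_pos']-p;print(s['clock'],'pos err mm',e*1e3,'rot err deg',np.degrees((R.from_rotvec(s['tcp_rot'])*R.from_rotvec(rv).inv()).as_rotvec()),s['gripper_width'],s['contact_force'])
snap('w5');snap('s5','side');snap('t5','top')
ends=np.array([LC,LC+.05*LN,LC+.163*LN])
ims=[]
for n,(u0,v0,w,h) in {'w5':(240,240,160,160),'s5':(310,140,120,120),'t5':(310,210,100,100)}.items():
    c=load(n);q=proj(c,ends,c.get('T'));print(n,q.round(1).tolist())
    k=600/w;im=cv2.resize(c['image'][v0:v0+h,u0:u0+w],None,fx=k,fy=k,interpolation=cv2.INTER_CUBIC)
    for a in q: cv2.drawMarker(im,tuple(int(b) for b in (a+.5-[u0,v0])*k),(255,0,255),cv2.MARKER_CROSS,10,1)
    cv2.imwrite(f'pics/{n}c.png',im)
```

```text
12.4417 pos err mm [-0.47550259 -0.67603493  0.25303807] rot err deg [-0.01066822 -0.00703259  0.00053539] 0.0209997327638831 [-0.37067474 -0.32054821 -0.87610712]
w5 [[321.4, 395.3], [321.7, 375.6], [323.1, 273.5]]
s5 [[361.1, 223.8], [369.7, 202.7], [391.4, 149.8]]
t5 [[363.4, 276.0], [362.7, 282.4], [360.7, 300.2]]
```

View pics/s5c.png

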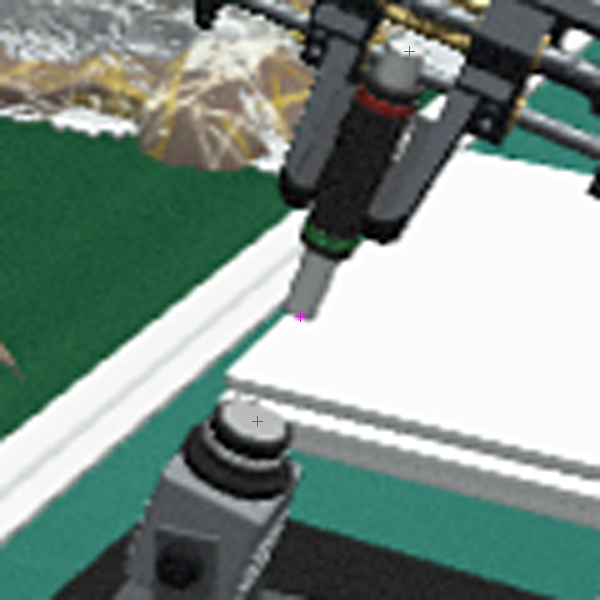

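View pics/t5c.png

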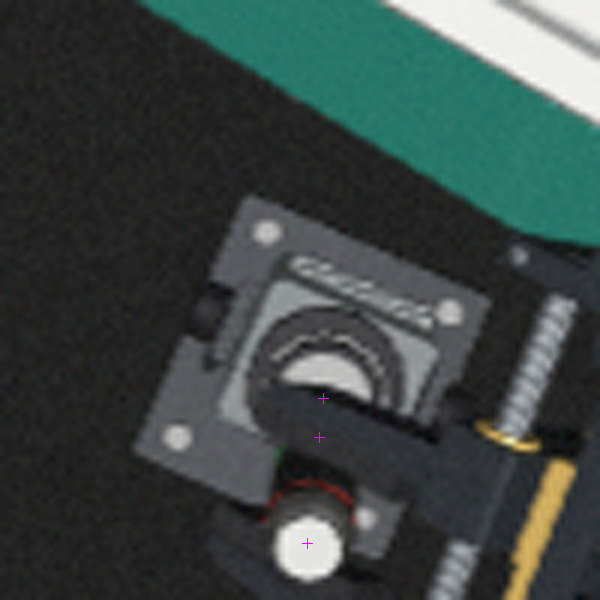

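View pics/w5.png

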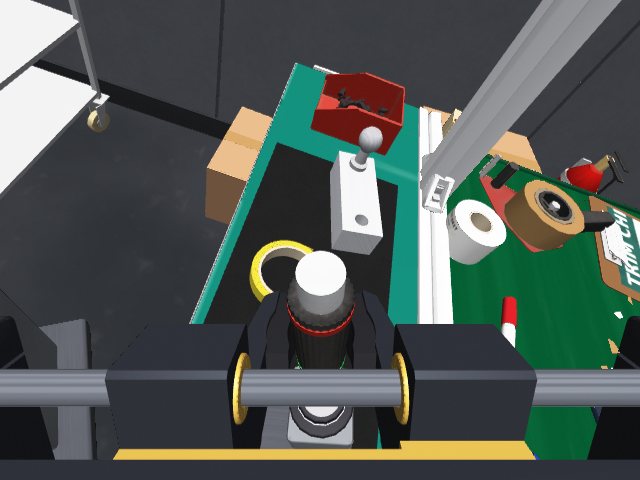

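Run:
```python
from h import *
from cell import manip
p,rv=goal(.05)
manip.move_linear(p-np.array([.23,.25,-.07])*1e-3,rate=.02,rot=rv);manip.dwell(.5);s=manip.state()
e=s['tool_pos']-p;print(s['clock'],'pos err mm',e*1e3,s['gripper_width'],s['contact_force'],abs(s['joint_velocities']).max())
snap('s6','side');snap('w6');snap('t6','top')
c=load('s6');im=cv2.resize(c['image'][145:235,335:415],None,fx=6.6,fy=6.6,interpolation=cv2.INTER_CUBIC);cv2.imwrite('pics/s6c.png',im)
# lines of predicted silhouettes
im2=im.copy()
ax=LN;o=c['position']
def pt(X): return (proj(c,X)+.5-[335,145])*6.6
def cyl(a,b,r,col):
    A=LC+a*LN;B=LC+b*LN;n=np.cross(LN,A-o);n/=np.linalg.norm(n)
    for sg in(1,-1):
        cv2.line(im2,*[tuple(int(x) for x in pt(Q+sg*r*n)) for Q in(A,B)],col,1)
cyl(.05,.08,.007,(255,0,255));cyl(.08,.15,.011,(255,255,0));cyl(.15,.164,.0075,(255,0,255));cyl(-.015,0,.0165,(0,255,255))
cv2.imwrite('pics/s6d.png',im2)
```

```text
13.3417 pos err mm [-0.23170094 -0.26440481  0.08260986] 0.02120632019223715 [-0.27649318  0.62419125 -1.14063089] 0.0012632662909027972
```

View pics/s6d.png

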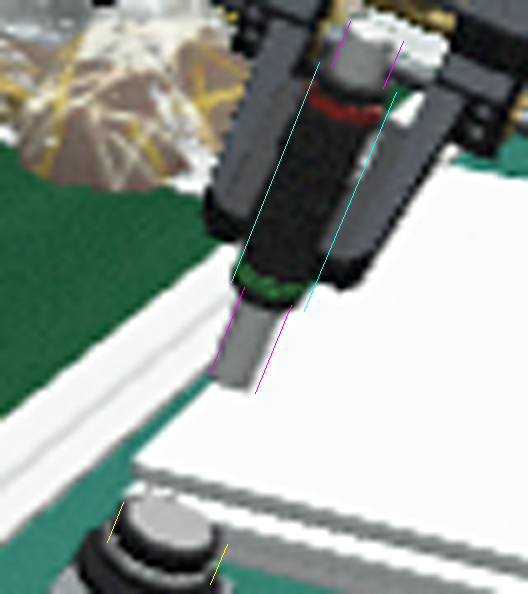

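View pics/s6c.png

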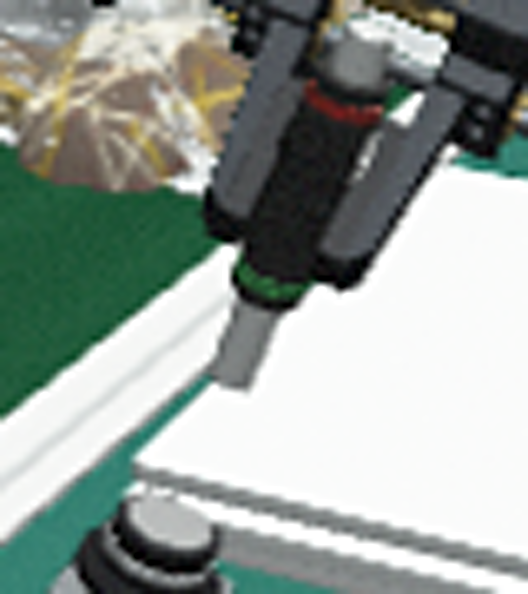

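Run:
```python
from h import *
a=load('top0')['image'].astype(int);b=load('t6')['image'].astype(int)
for n,(u,v,w,h) in dict(tape=(260,230,52,52),ball=(200,165,40,35),plate=(333,240,50,22)).items(): print(n,abs(a-b)[v:v+h,u:u+w].mean().round(2),(abs(a-b)[v:v+h,u:u+w].max(-1)>40).sum())
from cell import manip,order
s=manip.state();print(s['clock'],s['gripper_width'],(s['tool_pos']-goal(.05)[0])*1e3)
print(order.close_job())
```

```text
tape 6.54 0
ball 10.9 0
plate 6.14 0
13.4917 0.02169232025084806 [-0.23254433 -0.24453127  0.07205932]
the job is handed in; nothing more can be done
None
```

The gauge is out of the stand and held still in the air, its long pin pointing down the inspection camera's centre line, about 5 cm from the glass. I handed the job in at 13.5 s on the robot's clock, against the 35 s limit. No verdict came back.

**What I did:** I measured the lens from a close wrist view: centre (0.451, −0.262, 0.110) m, leaning 16.1° from vertical. I gripped the gauge at its middle across the flats and drew it straight up. I then carried it over to a point on the lens axis and came in along that axis.

**Last checks**
- **Arm position:** about 0.35 mm from the target pose, essentially at rest, with roughly 1 N on the wrist and the fingers about 21.5 mm apart on the 22 mm grip.
- **Alignment:** in the side view the gauge and the lens both sit up to about 1 pixel left of the predicted outline, so they agree with each other to about 1 mm and 0.5°.
- **Bystanders:** comparing the overhead pictures from start and end, no pixel changed by more than the threshold (40 of 255) at the tape, the ball-headed pin or the visible part of the camera's foot plate.

**Small disagreements**
- **Gauge tilt reading:** the wrist camera showed about 0.5° of gauge tilt, but it showed the same tilt before the grasp, when the gauge stood upright in the bore. I took it as sensor bias and did not correct for it.
- **First position trim:** it overshot by 0.9 mm, so I corrected it once more.

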